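# Close a spring-loaded pump housing and hold it shut

### The arm

A 6-joint arm with a two-finger parallel gripper is mounted at the origin on the work surface. World frame = base frame: x ahead of the robot, y to its left, z up, the work surface at z = 0. Lengths are in m, angles in rad, forces in N, time in s.
With the tool pointing down it reaches from about 0.3 to 0.825 m from the base axis. Payload 5.4 kg.
Tool frame: the origin (TCP) lies at the very end of the fingers, on their centre line; the grasp point (between the pads) lies 19 mm behind it; z points along the fingers, x is the direction in which the jaws open and shut, and the axes are right-handed (so a half turn about z gives the same grasp; the last joint's range is limited). The gripper opens to 92 mm and grips with 3 to 60 N. Pads are 20 mm wide; open, the fingers measure 128 mm over their backs; the gripper's body (75 mm by 189 mm) begins 69 mm behind the grasp point.
Start: joints at [-1.512, 0.158, 1.597, -0, 1.386, -0.21], TCP at [0.153, -0.554, 0.215] pointing down, gripper open.
Joint ranges: [-2.91, 2.91], [-0.94, 2.29], [0.18, 2.7], [-1.29, 4.43], [0.17, 2.64], [-3, 3]. Speed limits (rad/s): [2.57, 2.57, 3.14, 3.14, 3.14, 3.14].

### API

Orientations are given as a rotation vector (axis times angle).
In Python, from workcell import bot gives the robot as it stands. Calls block until the motion is done:
- bot.goto(position, orientation): joint-space move of the TCP to a pose.
- bot.line_to(position, rot=None, max_speed=0.15): straight line of the TCP; rot=None keeps the orientation; max_speed is the mean speed in m/s.
- bot.set_joints(angles): joint-space move.
- bot.set_gripper(opening, newtons=None): opening from 0.0 (shut) to 1.0 (fully open); newtons is the grip in N (None keeps the last); returns when the fingers have stopped.
- bot.hold(seconds).
- bot.inverse_kinematics(position, orientation): joint angles nearest the present ones, or None.
- bot.read_camera(name): name is "side" or "top"; returns a dict with "pixels" (384x512x3 uint8, blue, green, red), "fx", "fy", "cx", "cy" (pixels), "R" (3x3) and "t" (3): a world point X has camera coordinates R X + t. Camera axes: x right, y down, z forward; pixel columns grow to the right and rows downward; lengths in m; the calibration is good to about 2 mm. A picture is of the moment at which its call begins. There is no depth.
A pose or a line that the arm cannot do raises bot.MotionError and nothing moves.
- bot.job_done(): hands the job in, once; it reports no verdict.
Readings, each from a call of its own:
- bot.current_clock(): time.
- bot.current_joints(): joint angles.
- bot.current_joint_vel(): joint speeds.
- bot.current_effort(): joint torques, N m.
- bot.current_ee_pos(): TCP position.
- bot.current_tool_rot(): TCP orientation.
- bot.current_contact_force(): force on the tool from outside, world axes, zero at the start.
- bot.current_ft_torque(): the same for the moment, N m.
- bot.current_opening(): opening from 0.0 (shut) to 1.0 (fully open).
Only numpy, scipy, OpenCV 4.12 (cv2) and the standard library are available. Lean on these libraries where they do the work, as an engineer would, in place of code of your own. Each camera call takes 0.05 s, during which the arm holds its last target.

### The job

Lift the green cover off the top of the pile of steel plates, leaving the plates where they lie, and fit it on the two brass dowels of the grey pump housing, ribbed side up; either way round will do. Push it down against the red spring plunger until it sits flush on the housing all round, and finish while still holding it pressed shut, so that a mate can put the bolts in: do not let go, for the spring would lift it. Leave the mug, jar, bolt tray and wrench alone.

Things in the scene. Friction and masses are not known exactly. Their poses are not given: they have to be found in the camera images.
- cover_center (a point): Centre of the green pump cover (half-way up, 26 mm above its underside). The cover is a flat plate 80 (x) x 130 (y) x 16 mm thick with an upright rib on its top, 30 mm wide (x) x 70 mm long (y) x 36 mm high, centred; total height 52 mm. Grip it by the rib, across its 30 mm width (along the cover's x). Two through holes of 13 mm diameter at y = +50 and -50 mm (x = 0) take the dowels. z is up. Half-turn symmetric. Mass 0.28 to 0.42 kg. It starts flat on top of the pile.
- cover_face (a point): Centre of the flat underside of the green cover, 26 mm below cover_center; same axes.
- housing_face (a point): Centre of the machined top face of the lower pump housing (grey, fixed to the bench), 45 mm above the bench; z up. The face is 80 (x) x 130 (y) mm. Two brass dowels stand on it at y = +50 and -50 mm (x = 0): 10 mm diameter, 14 mm high, the top 5 mm tapering to 4 mm diameter. A pipe stub sticks out 21 mm from the +x side, below the face. The foot flange is 104 x 156 x 8 mm. Closed, cover_face coincides with housing_face and the axes agree (or are a half turn apart).
- plunger (a joint): Red spring plunger, 28 mm diameter, in the middle of the housing face. 0 = up, standing 8 mm above the face (6 mm below the dowel tips); grows in metres as it is pressed down; 0.008 when the cover is flush. Its spring pushes up with about 8 N at 0 and 14 N at 0.008, more than the cover's weight, so the flush cover takes an extra push down of 10 to 12 N, and any more bears on the rigid housing face.
- plate_top_center (a point): Centre of the upper blank steel plate of the pile, directly under the cover: 90 (x) x 140 (y) x 10 mm, loose, 0.8 kg. Its top is 20 mm above the bench.
- plate_low_center (a point): Centre of the lower blank plate of the pile, flat on the bench: 90 x 140 x 10 mm, loose, 0.8 kg.
- mug_center (a point): Centre of a white mug, 80 mm diameter, 92 mm high, with a handle; a bystander.
- jar_center (a point): Centre of an amber jar with black cap, 70 mm diameter, 100 mm high; a bystander.
- bolt_tray_center (a point): Centre of a small open blue tray with bolts, 70 (x) x 110 (y) x 22 mm; a bystander.
- wrench_grip (a point): Grip of a steel wrench 160 mm long that lies on the bench along its x axis; a bystander.
Not all that is in view belongs to the job. What is shaped like the part that bears cover_center but pink is not meant.

How it is judged:
On the way:
1. the cover has been lifted at least 30 mm clear of the plate it lay on (height (world z) of cover_face above 0.05 m and contact force between cover and plate_top below 0.05 N), for 0.2 s.
At the end, for the whole second after the job is handed in: The cover is on both dowels, rib up, its underside within 2 mm of the housing face, centred within 4 mm, in line with it within 0.08 rad and level within 0.04 rad, plunger pushed in more than 6 mm, at rest, with the robot's fingers still on the cover with more than 3 N, for the whole last second (z of cover_face in the frame of housing_face between -0.003 and 0.002 m and horizontal distance between cover_face and housing_face below 0.004 m and angle between the x axis of cover_face and the x axis of housing_face, either way round below 0.08 rad and angle between cover_face's own z axis and vertical below 0.04 rad and value of joint plunger above 0.006 m and contact force between the fingers and cover above 3 N and linear speed of cover below 0.02 m/s); the arm keeps its last pose, push and grip.
It fails at once if a plate of the pile is shifted by more than 25 mm (distance of any of plate_top_center, plate_low_center from where it was at the start of the episode above 0.025 m).
It fails at once if the mug, jar, bolt tray or wrench is moved by more than 25 mm (distance of any of mug_center, jar_center, bolt_tray_center, wrench_grip from where it was at the start of the episode above 0.025 m).
It also fails if it takes over 40 s, if anything falls off the work surface, if the arm or the gripper's body presses on something with over 40 N, if the wrist force passes 120 N, or if a joint passes its speed limit or range.

## Working session

There is one attempt and no reset: what is moved stays moved. The work goes in short steps, each a Python script; the robot and the scene stay as the last script left them, time stands still between calls to the robot, and variables do not carry over. Pictures are saved under pics/ and viewed, and the job is handed in when it is done.

```bash
mkdir -p pics; ls; python3 - <<'E'
from workcell import bot
import cv2
for n in("side","top"):
    d=bot.read_camera(n); cv2.imwrite(f"pics/{n}0.png",d["pixels"]); print(n,d["fx"],d["fy"],d["cx"],d["cy"],d["R"],d["t"])
print(bot.current_clock(),bot.current_tool_rot(),bot.current_contact_force(),bot.current_opening())
E
```

```text
pics
side 441.5176165385609 441.5176165385609 257.00676049660314 193.2714715159633 [[-0.78611217 -0.61798943  0.01080331]
 [-0.35634618  0.43886954 -0.82487025]
 [ 0.50501985 -0.65229026 -0.56521886]] [0.45915219 0.2603218  1.24596489]
top 407.682924686433 407.682924686433 259.9880484473836 190.0099259161958 [[-0.01843869 -0.99945761  0.0272855 ]
 [-0.99691818  0.0162969  -0.07673688]
 [ 0.07625059 -0.02861634 -0.99667796]] [-0.0015576   0.60865837  1.20228674]
0.1 [-2.49804268e+00  1.90300161e+00  1.71645102e-03] [-0.58923383  0.53566765 -0.782002  ] 1.0041514773144986
```

View pics/side0.png

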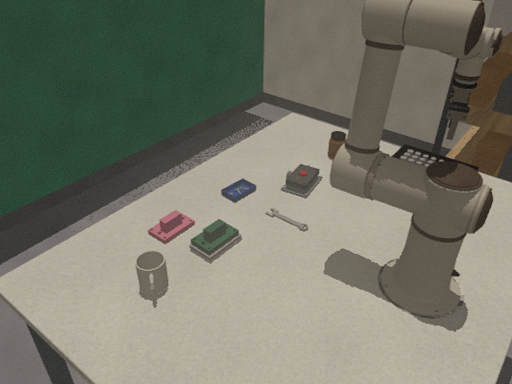

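View pics/top0.png

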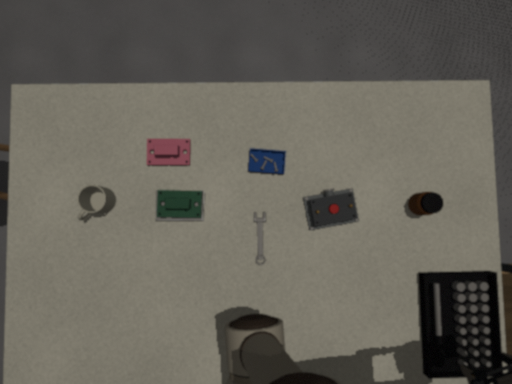

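The side view shows the green cover on the pile at about (215,237) and the housing at (302,180). The top view shows them at (180,204) and (331,209). The pink decoy is at (169,152) in the top view. I'll enlarge both.

```bash
python3 - <<'E'
import cv2,numpy as np
t=cv2.imread("pics/top0.png");s=cv2.imread("pics/side0.png")
def up(i,x,y,w,h,f):
    c=i[y:y+h,x:x+w]; c=cv2.resize(c,None,fx=f,fy=f,interpolation=cv2.INTER_CUBIC); return np.clip(c.astype(float)*1.6,0,255).astype(np.uint8)
a=np.vstack([np.hstack([up(t,145,175,66,50,6),up(t,298,180,66,50,6)]),np.hstack([up(s,182,213,66,50,6),up(s,270,155,66,50,6)])])
cv2.imwrite("pics/crops.png",a)
E
```

```text
(no output)
```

View pics/crops.png

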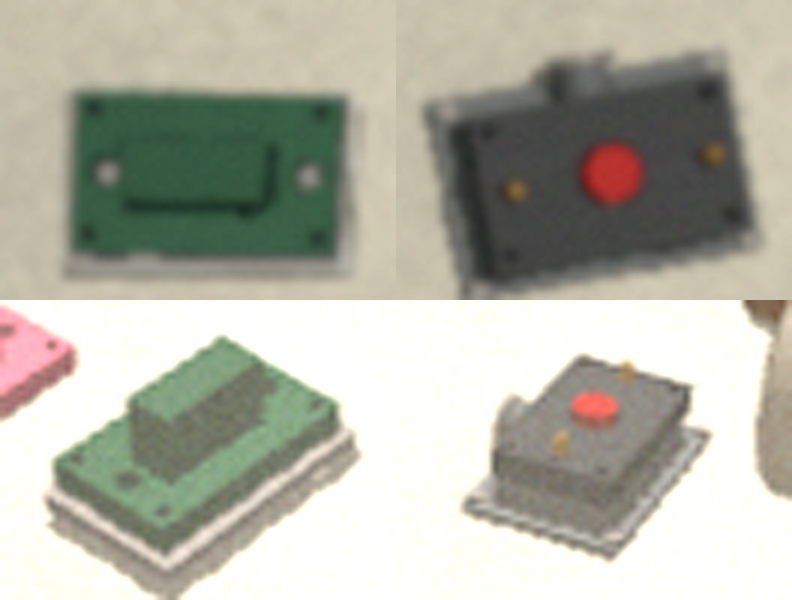

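```bash
cat > h.py <<'E'
import cv2,numpy as np
from scipy.optimize import least_squares,minimize
from scipy.spatial.transform import Rotation as Ro
def proj(d,X):
    X=np.atleast_2d(X); c=X@np.array(d["R"]).T+np.array(d["t"])
    return np.c_[d["fx"]*c[:,0]/c[:,2]+d["cx"],d["fy"]*c[:,1]/c[:,2]+d["cy"]]
def tri(ds,ps):
    P=[np.array([[d["fx"],0,d["cx"]],[0,d["fy"],d["cy"]],[0,0,1]])@np.c_[d["R"],d["t"]] for d in ds]
    X=cv2.triangulatePoints(P[0],P[1],np.array(ps[0],float).reshape(2,1),np.array(ps[1],float).reshape(2,1)); return (X[:3]/X[3]).ravel()
def box(x,y,z0,z1): return np.array([[sx*x/2,sy*y/2,z] for sx in(-1,1) for sy in(-1,1) for z in(z0,z1)])
def place(L,p): # p x,y,z,yaw
    return Ro.from_euler('z',p[3]).apply(L)+p[:3]
def render(d,hulls,roi,S=8):
    x,y,w,h=roi; m=np.zeros((h*S,w*S),np.uint8)
    for H in hulls:
        q=(proj(d,H)-[x,y]+0.5)*S-0.5
        q=cv2.convexHull(q.astype(np.float32)); cv2.fillConvexPoly(m,np.round(q*16).astype(np.int32),255,cv2.LINE_AA,4)
    return cv2.GaussianBlur(cv2.resize(m,(w,h),interpolation=cv2.INTER_AREA).astype(np.float32)/255,(0,0),0.6)
COVER=[box(.08,.13,-.026,-.010),box(.03,.07,-.010,.026)]
def greenmask(im,roi):
    x,y,w,h=roi; c=im[y:y+h,x:x+w].astype(np.float32)
    # saturation-like greenness ratio
    g=(c[...,1]-np.maximum(c[...,2],c[...,0]*0.9))/(c.sum(2)+1)
    return g
def cropup(im,x,y,w,h,f=6,g=1.6):
    c=cv2.resize(im[y:y+h,x:x+w],None,fx=f,fy=f,interpolation=cv2.INTER_CUBIC); return np.clip(c.astype(float)*g,0,255).astype(np.uint8)
E
cat > m1.py <<'E'
from h import *
from workcell import bot
import pickle
D={n:bot.read_camera(n) for n in("side","top")}; pickle.dump(D,open("D0.pkl","wb"))
R={"top":(145,175,70,55),"side":(180,210,72,58)}
M={}
for n in D:
    g=greenmask(D[n]["pixels"],R[n]); print(n,np.percentile(g,[1,10,50,70,80,90,99]).round(3))
    M[n]=cv2.GaussianBlur(np.clip((g-np.percentile(g,20))/(np.percentile(g,85)-np.percentile(g,20)),0,1),(0,0),.6)
def f(p,ns=("top","side")):
    return sum(((render(D[n],[place(H,p) for H in COVER],R[n])-M[n])**2).sum() for n in ns)
# initial
q=[tri([D["top"],D["side"]],[[180,204.],[215,237]])]; print(q)
p0=[q[0][0],q[0][1],.046,0]
sx=np.array(p0)+np.vstack([np.zeros(4),np.diag([.01,.01,.01,.08])])
r=minimize(f,p0,method="Nelder-Mead",options=dict(initial_simplex=sx,xatol=1e-5,fatol=1e-4,maxiter=600)); 
r=minimize(f,r.x,method="Nelder-Mead",options=dict(initial_simplex=r.x+np.vstack([np.zeros(4),np.diag([.003,-.003,.003,-.03])]),xatol=1e-5,fatol=1e-4,maxiter=600)); print("cover",r.x,r.fun,f(r.x,["top"]),f(r.x,["side"]))
# housing: red, brass
def cen(n,roi,kind):
    x,y,w,h=roi;c=D[n]["pixels"][y:y+h,x:x+w].astype(float);b,g,r_=c[...,0],c[...,1],c[...,2]
    s=b+g+r_+1
    wgt=np.clip((r_-np.maximum(g,b))/s-.15,0,None) if kind=="red" else np.clip((np.minimum(g*1.5,r_)-b*1.5)/s,0,None)
    Y,X=np.mgrid[y:y+h,x:x+w]; return np.array([(wgt*X).sum(),(wgt*Y).sum()])/wgt.sum()
rois={"top":dict(red=(326,202,18,15),bl=(313,206,10,10),br=(412-300+300-99,0,0,0)),}
ct={"red":cen("top",(324,201,20,16),"red"),"A":cen("top",(314,207,9,9),"b"),"B":cen("top",(349-1-2+0,201,10,9),"b") if 0 else cen("top",(346,201,9,9),"b")}
# crop2 offset(298,180): left dowel (514-396)/6.. 
cs={"red":cen("side",(296,167,15,12),"red"),"A":cen("side",(293,174,9,10),"b"),"B":cen("side",(304,162,9,9),"b")}
for k in ct:
    print(k,ct[k].round(2),cs[k].round(2),tri([D["top"],D["side"]],[ct[k],cs[k]]).round(4))
E
python3 m1.py
```

```text
side [-0.16  -0.017 -0.012 -0.011  0.01   0.058  0.084]
top [-0.014 -0.012 -0.011  0.044  0.14   0.146  0.154]
[array([0.57102693, 0.22737122, 0.02507861])]
cover [ 0.57128954  0.22874234  0.04683282 -0.04182228] 71.69854736328125 42.570747 29.127796
red [333.41 208.4 ] [302.7  172.24] [ 0.5479 -0.2265  0.0531]
A [317.08 211.35] [298.81 176.54] [ 0.5372 -0.1784  0.062 ]
B [350.22 205.28] [308.  166.3] [ 0.5564 -0.2766  0.0523]
```

```bash
cat > m2.py <<'E'
from h import *
import pickle
D=pickle.load(open("D0.pkl","rb"))
def cen(n,roi,thr=.03):
    x,y,w,h=roi;c=D[n]["pixels"][y:y+h,x:x+w].astype(float);b,g,r=c[...,0],c[...,1],c[...,2];s=b+g+r+1
    # brass: r>g>b
    w_=np.clip((r-b)/s-.12,0,None); Y,X=np.mgrid[y:y+h,x:x+w]; return np.array([(w_*X).sum(),(w_*Y).sum()])/w_.sum()
P={}
T,S=D["top"],D["side"]
ct=dict(A=cen("top",(313,207,9,9)),B=cen("top",(346,201,9,9)),red=np.array([333.41,208.4]))
cs=dict(A=cen("side",(294,176,7,7)),B=cen("side",(305,162,8,9)),red=np.array([302.7,172.24]))
for k in ct: P[k]=tri([T,S],[ct[k],cs[k]]); print(k,ct[k].round(2),cs[k].round(2),P[k].round(4))
# fit x,y,z,yaw with model: dowel mid z ~ +8mm, red +8mm
L=dict(A=[0,.05,.008],B=[0,-.05,.008],red=[0,0,.0078])
def res(p): return np.concatenate([np.r_[proj(T,place(np.array(L[k]),p))[0]-ct[k],proj(S,place(np.array(L[k]),p))[0]-cs[k]] for k in L])
r=least_squares(res,[.548,-.2265,.045,.2]); print("housing",r.x.round(4),r.fun.round(2))
C=[ 0.57128954,0.22874234,0.04683282,-0.04182228]
def draw(n,ps,col,im):
    pass
out=[]
for n,rc,rh in(("top",(145,175),(298,180)),("side",(182,213),(270,155))):
    row=[]
    for (x,y),kind in((rc,"c"),(rh,"h")):
        im=cropup(D[n]["pixels"],x,y,66,50)
        if kind=="c":
            segs=[place(H,C) for H in COVER]; dots=place(np.array([[0,.05,-.01],[0,-.05,-.01]]),C)
        else:
            segs=[place(box(.08,.13,-.0001,0),r.x)]; dots=place(np.array([[0,.05,.014],[0,-.05,.014],[0,0,.008]]),r.x)
        for H in segs:
            q=(proj(D[n],H)-[x,y]+.5)*6-.5
            for i in range(8):
                for j in range(i):
                    if bin(i^j).count("1")==1: cv2.line(im,tuple(int(v) for v in q[i]),tuple(int(v) for v in q[j]),(0,255,255),1,cv2.LINE_AA)
        for u,v in (proj(D[n],dots)-[x,y]+.5)*6-.5: cv2.circle(im,(int(u),int(v)),3,(255,0,255),-1)
        row.append(im)
    out.append(np.hstack(row))
cv2.imwrite("pics/ov1.png",np.vstack(out))
E
python3 m2.py
```

```text
A [317.13 211.35] [296.94 178.46] [ 0.5405 -0.178   0.0527]
B [350.26 205.29] [307.97 166.35] [ 0.5565 -0.2767  0.052 ]
red [333.41 208.4 ] [302.7  172.24] [ 0.5479 -0.2265  0.0531]
housing [ 0.5484 -0.227   0.0446  0.1609] [-0.06  0.13 -0.13  0.06  0.03  0.15 -0.14 -0.09  0.28  0.06 -0.26  0.06]
```

View pics/ov1.png

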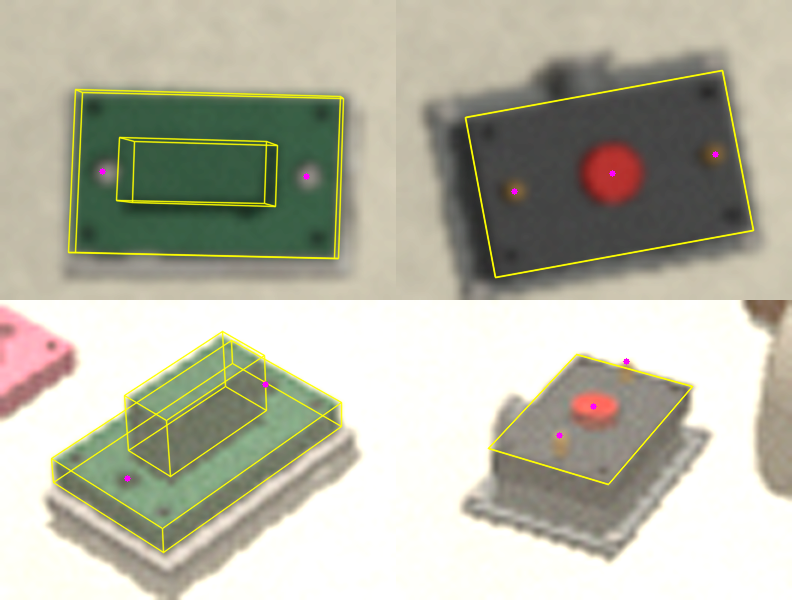

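The housing overlay fits well. The cover overlay sits about 0.5 px up and left, so I'll tighten the mask and then grasp.

```bash
cat > m3.py <<'E'
from h import *
import pickle
D=pickle.load(open("D0.pkl","rb"))
R={"top":(145,175,70,55),"side":(184,212,68,52)}
M={}
for n,lo,hi in(("top",-.01,.14),("side",-.012,.058)):
    M[n]=cv2.GaussianBlur(np.clip((greenmask(D[n]["pixels"],R[n])-lo)/(hi-lo),0,1),(0,0),.6)
def holes(p):return 0
def f(p,ns=("top","side")):
    t=0
    for n in ns:
        m=M[n].copy(); r=render(D[n],[place(H,p) for H in COVER],R[n])
        w=np.ones_like(m)
        for h in proj(D[n],place(np.array([[0,.05,-.01],[0,-.05,-.01]]),[.571,.228,.046,-.04])):
            cv2.circle(w,tuple(int(round(v)) for v in h-np.array(R[n][:2])),3,0,-1)
        t+=(w*np.abs(r-m)).sum()
    return t
x=np.array([.571,.228,.046,-.04])
for s in(.006,-.004,.003):
    r=minimize(f,x,method="Nelder-Mead",options=dict(initial_simplex=x+np.vstack([np.zeros(4),np.diag([s,s,s,s*8])]),xatol=1e-5,fatol=1e-3,maxiter=500)); x=r.x; print(x.round(4),r.fun,f(x,["top"]),f(x,["side"]))
E
python3 m3.py; sed -i 's/^C=.*/C=[float(v) for v in open("c.txt").read().split()]/' m2.py
```

```text
[ 0.5715  0.2285  0.0456 -0.0381] 359.90728759765625 90.976425 268.93088
[ 0.5719  0.2285  0.0455 -0.0339] 359.35906982421875 91.50685 267.8522
[ 0.5719  0.2285  0.0455 -0.0339] 359.35906982421875 91.50685 267.8522
```

```bash
cat >> h.py <<'E'
def down(yaw,flip=False):
    th=yaw+(np.pi if flip else 0); x=np.array([np.cos(th),np.sin(th),0]); z=np.array([0,0,-1.]); y=np.cross(z,x)
    return Ro.from_matrix(np.c_[x,y,z]).as_rotvec()
CV=[.571,.2278,.046,-.036]; HO=[.5484,-.227,.0446,.1609]
E
python3 - <<'E'
from h import *
from workcell import bot
for fl in(False,True):
    for p,y in((CV,CV[3]),(HO,HO[3])):
        for z in(.2,.06):
            q=bot.inverse_kinematics([p[0],p[1],z],down(y,fl)); print(fl,z,None if q is None else np.round(q,3))
E
```

```text
False 0.2 [ 0.183  0.27   1.496 -0.     1.375  0.219]
False 0.06 [ 0.183  0.417  1.603 -0.     1.121  0.219]
False 0.2 [-0.596  0.217  1.56   0.     1.365 -0.757]
False 0.06 [-0.596  0.368  1.668  0.     1.105 -0.757]
True 0.2 [ 0.183  0.27   1.496 -0.     1.375 -2.922]
True 0.06 [ 0.183  0.417  1.603 -0.     1.121 -2.922]
True 0.2 [-0.596  0.217  1.56  -0.     1.365  2.385]
True 0.06 [-0.596  0.368  1.668 -0.     1.105  2.385]
```

```bash
python3 - <<'E'
from h import *
from workcell import bot
bot.goto([CV[0],CV[1],.2],down(CV[3])); 
bot.set_gripper(.6)
print(bot.current_clock(),bot.current_contact_force().round(2) if hasattr(bot.current_contact_force(),'round') else bot.current_contact_force())
bot.line_to([CV[0],CV[1],.085],max_speed=.15)
D={n:bot.read_camera(n) for n in("side","top")}
a=np.vstack([cropup(D["side"]["pixels"],170,180,100,90,6,1.5)])
cv2.imwrite("pics/pre.png",a); print(bot.current_clock(),bot.current_ee_pos(),bot.current_opening())
E
```

```text
4.0 [ 0.1   0.24 -0.23]
5.0167 [0.57213897 0.2280394  0.08657732] 0.6001118565915827
```

View pics/pre.png

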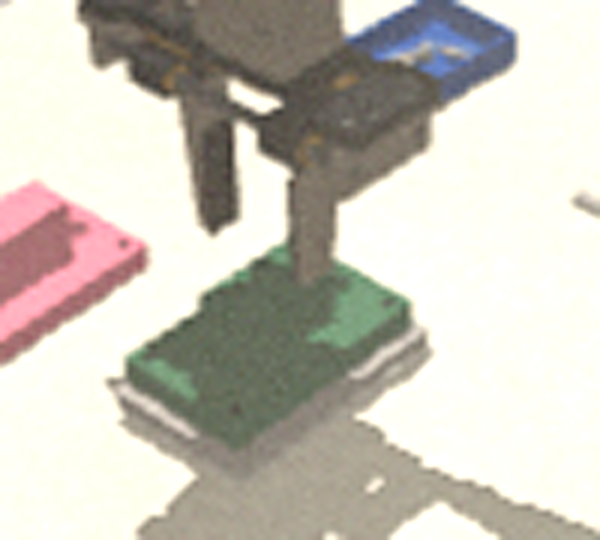

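The fingers straddle the rib and line up with it, with tips at about (215,230) and (315,285) in the crop. I'll descend and grip.

```bash
python3 - <<'E'
from h import *
from workcell import bot
bot.line_to([CV[0],CV[1],.040],max_speed=.08); bot.hold(.2)
print(bot.current_ee_pos(),bot.current_contact_force())
bot.set_gripper(0.25,newtons=15)
print(bot.current_opening(),bot.current_contact_force())
bot.set_gripper(0.0,newtons=50); bot.hold(.2)
print(bot.current_opening(),bot.current_opening()*92,bot.current_contact_force(),bot.current_ee_pos())
bot.line_to([CV[0],CV[1],.075],max_speed=.08); bot.hold(.2)
print(bot.current_clock(),bot.current_ee_pos(),bot.current_contact_force(),bot.current_ft_torque(),bot.current_opening())
bot.line_to([CV[0],CV[1],.17],max_speed=.15)
D={n:bot.read_camera(n) for n in("side","top")}
cv2.imwrite("pics/lift.png",np.hstack([cropup(D["side"]["pixels"],165,130,100,130,4,1.5),cropup(D["top"]["pixels"],130,150,95,130,4,1.5)]))
print(bot.current_clock(),bot.current_ee_pos(),bot.current_contact_force())
E
```

```text
[0.57155108 0.22792035 0.04070274] [ 0.54825279  0.5223316  -0.14601802]
0.3231444334950545 [-2.04659247 -0.64884756  1.57751645]
0.32184413249334176 29.60966018938744 [-4.31273743 -1.17374839  4.58466083] [0.57071589 0.22782243 0.04005798]
7.625 [0.57048639 0.22769219 0.07428661] [ 0.44927881 -0.65553947 -3.24587564] [-0.0494183  -0.05409018 -0.05811781] 0.3209389711341266
8.5083 [0.56987084 0.22755793 0.16810256] [-0.5528834   0.64483442 -2.79370501]
```

View pics/lift.png

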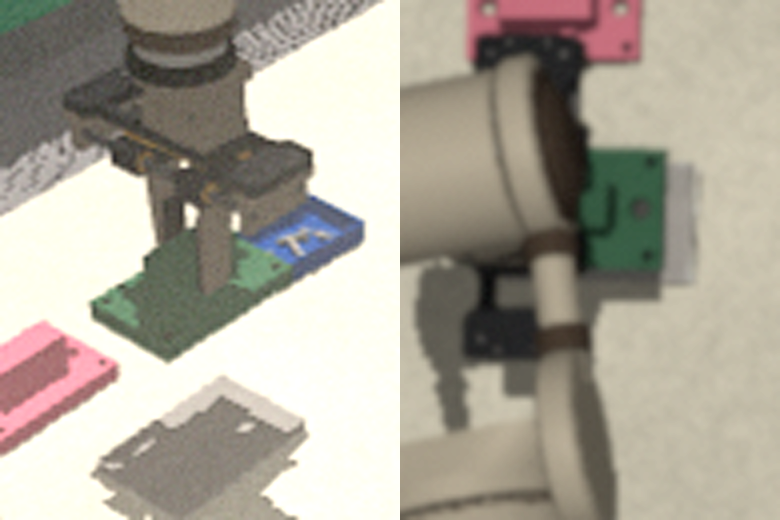

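```bash
python3 - <<'E'
from h import *
from workcell import bot
bot.goto([HO[0],HO[1],.16],down(HO[3])); 
bot.line_to([HO[0],HO[1],.105],max_speed=.12); bot.hold(.4)
D={n:bot.read_camera(n) for n in("side","top")}
import pickle; pickle.dump(D,open("D1.pkl","wb"))
cv2.imwrite("pics/hov.png",np.hstack([cropup(D["side"]["pixels"],262,125,75,80,5,1.5),cropup(D["top"]["pixels"],295,165,75,80,5,1.5)]))
print(bot.current_clock(),bot.current_ee_pos(),bot.current_contact_force(),bot.current_opening(),Ro.from_rotvec(bot.current_tool_rot()).as_matrix().round(4))
E
```

```text
11.2833 [ 0.54844247 -0.22708121  0.10516257] [ 1.0045568  -0.26593338 -2.82408503] 0.3233348079559686 [[ 9.871e-01  1.601e-01  2.000e-04]
 [ 1.601e-01 -9.871e-01 -1.000e-04]
 [ 2.000e-04  2.000e-04 -1.000e+00]]
```

View pics/hov.png

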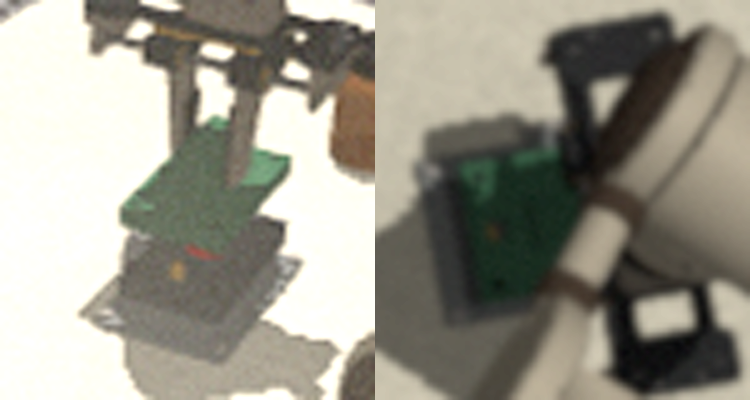

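```bash
cat > ov.py <<'E'
from h import *
import pickle,sys
D=pickle.load(open("D1.pkl","rb"))
dy=float(sys.argv[1]); tz=float(sys.argv[2]) ; f=9
p=[.5484,-.2271,tz-.020+.026,.1608]; p[:2]=(np.array(p[:2])+Ro.from_euler('z',.1608).apply([0,dy,0])[:2])
out=[]
for n,(x,y) in(("side",(280,143)),("top",(305,185))):
    im=cropup(D[n]["pixels"],x,y,42,52,f,1.7)
    for H in COVER[:1]:
        q=(proj(D[n],place(H,p))-[x,y]+.5)*f-.5
        for i in range(8):
            for j in range(i):
                if bin(i^j).count("1")==1: cv2.line(im,tuple(int(v) for v in q[i]),tuple(int(v) for v in q[j]),(0,255,255),1,cv2.LINE_AA)
    th=np.linspace(0,2*np.pi,40); ring=np.c_[.0065*np.cos(th),.0065*np.sin(th)+.05,-.01+0*th]
    q=(proj(D[n],place(ring,p))-[x,y]+.5)*f-.5; cv2.polylines(im,[q.astype(np.int32)],True,(255,0,255),1,cv2.LINE_AA)
    out.append(im)
cv2.imwrite(sys.argv[3],np.hstack(out))
E
python3 ov.py 0 .1052 pics/ov2.png
```

```text
(no output)
```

View pics/ov2.png

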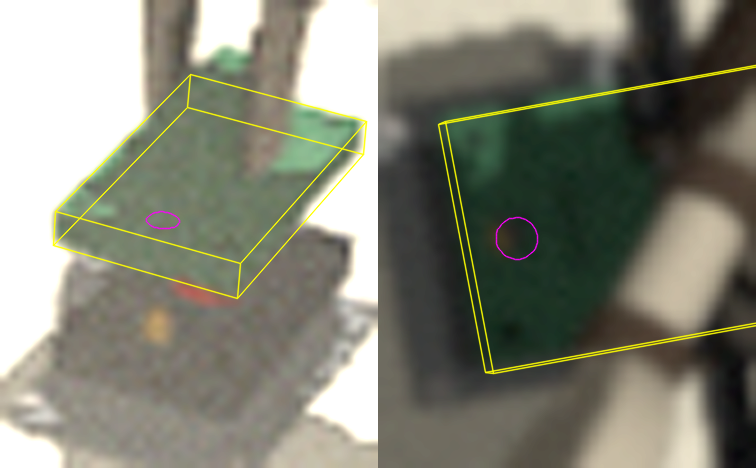

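```bash
cat > edge.py <<'E'
from h import *
import pickle
from scipy.ndimage import map_coordinates
D=pickle.load(open("D1.pkl","rb")); 
p=[.5484,-.2271,.1052-.020+.026,.1608]
def prof(n,pts,rng,axis,zt=-.01,lohi=None):
    im=D[n]["pixels"].astype(float); g=(im[...,1]-np.maximum(im[...,2],.9*im[...,0]))/(im.sum(2)+1); res=[]
    for c in pts:
        s=np.linspace(*rng,121); L=np.zeros((121,3)); L[:,axis]=s; L[:,1-axis]=c; L[:,2]=zt
        q=proj(D[n],place(L,p)); v=map_coordinates(g,[q[:,1],q[:,0]],order=1)
        k=15; inn,outv=(v[:k].mean(),v[-k:].mean()); h=(inn+outv)/2
        i=np.where((v[:-1]-h)*(v[1:]-h)<=0)[0]; res.append((round(c*1000),round(inn,3),round(outv,3),[round(1000*s[j],1) for j in i]))
    return res
print("top +y edge (65)");[print(r) for r in prof("top",np.linspace(-.03,.03,7),(.055,.075),1)]
print("top +x edge (40)");[print(r) for r in prof("top",np.linspace(.02,.055,6),(.03,.05),0)]
print("side +y edge, bottom");[print(r) for r in prof("side",np.linspace(-.03,.03,7),(.05,.085),1,-.026)]
E
python3 edge.py
```

```text
top +y edge (65)
(-30, np.float64(0.148), np.float64(0.008), [np.float64(68.8)])
(-20, np.float64(0.147), np.float64(0.023), [np.float64(69.3)])
(-10, np.float64(0.151), np.float64(0.015), [np.float64(69.2)])
(0, np.float64(-0.011), np.float64(0.0), [np.float64(56.5)])
(10, np.float64(0.149), np.float64(0.006), [np.float64(69.0)])
(20, np.float64(0.146), np.float64(0.014), [np.float64(68.3)])
(30, np.float64(0.129), np.float64(0.024), [np.float64(69.2)])
top +x edge (40)
(20, np.float64(0.154), np.float64(0.005), [np.float64(42.8)])
(27, np.float64(0.15), np.float64(-0.0), [np.float64(43.7)])
(34, np.float64(0.141), np.float64(-0.004), [np.float64(43.7)])
(41, np.float64(0.159), np.float64(-0.004), [np.float64(41.7)])
(48, np.float64(0.151), np.float64(-0.005), [np.float64(42.3)])
(55, np.float64(0.129), np.float64(-0.005), [np.float64(43.7)])
side +y edge, bottom
(-30, np.float64(0.032), np.float64(0.005), [np.float64(57.9)])
(-20, np.float64(0.041), np.float64(-0.016), [np.float64(57.9)])
(-10, np.float64(0.033), np.float64(-0.013), [np.float64(61.4)])
(0, np.float64(0.024), np.float64(-0.009), [np.float64(64.9)])
(10, np.float64(0.032), np.float64(-0.013), [np.float64(62.2)])
(20, np.float64(0.034), np.float64(-0.015), [np.float64(65.2)])
(30, np.float64(0.028), np.float64(-0.012), [np.float64(63.1)])
```

```bash
sed -i 's#g=(im\[...,1\].*)/(im.sum(2)+1); res#g=im[...,1]-np.maximum(im[...,2],.9*im[...,0]); res#' edge.py; python3 edge.py | sed 's/np.float64//g'
```

```text
top +y edge (65)
(-30, (7.177), (0.419), [(69.5)])
(-20, (9.865), (1.502), [(69.0)])
(-10, (10.081), (0.997), [(68.5)])
(0, (-1.072), (-0.039), [(56.5)])
(10, (9.839), (0.384), [(69.0)])
(20, (13.806), (0.909), [(66.7)])
(30, (15.65), (1.362), [(67.2)])
top +x edge (40)
(20, (10.289), (0.627), [(45.0)])
(27, (10.868), (-0.059), [(44.5)])
(34, (10.507), (-0.593), [(44.7)])
(41, (10.438), (-0.637), [(42.8)])
(48, (14.272), (-0.734), [(43.0)])
(55, (15.67), (-0.973), [(43.7)])
side +y edge, bottom
(-30, (6.989), (0.911), [(57.6)])
(-20, (8.628), (-3.295), [(57.9)])
(-10, (6.861), (-2.731), [(61.4)])
(0, (5.074), (-1.76), [(64.9)])
(10, (6.786), (-2.876), [(62.2)])
(20, (7.433), (-3.917), [(65.8)])
(30, (6.0), (-6.148), [(64.6)])
```

```bash
python3 - <<'E'
from h import *
import pickle
D=pickle.load(open("D1.pkl","rb")); n="top"; x,y=308,190
im=D[n]["pixels"][y:y+36,x:x+30]; f=16
a=np.clip(cv2.resize(im,None,fx=f,fy=f,interpolation=cv2.INTER_NEAREST).astype(float)*2.5,0,255).astype(np.uint8)
p=[.5484,-.2271,.1112,.1608]
b=a.copy()
def P(L): return (proj(D[n],place(np.array(L),p))-[x,y]+.5)*f-.5
q=P([[.04,.02,-.01],[.04,.065,-.01],[-.04,.065,-.01]]); cv2.polylines(b,[q.astype(np.int32)],False,(0,255,255),1)
th=np.linspace(0,6.28,40)
cv2.polylines(b,[P(np.c_[.0065*np.cos(th),.05+.0065*np.sin(th),-.01+0*th]).astype(np.int32)],True,(255,0,255),1)
d=(proj(D[n],place(np.array([[0,.05,.014],[0,.05,.0]]),[.5484,-.227,.0446,.1609]))-[x,y]+.5)*f-.5
for u,v in d: cv2.circle(b,(int(u),int(v)),3,(0,165,255),-1)
cv2.imwrite("pics/nn.png",np.hstack([a,b])[:, :960])
print(P([[.04,.065,-.01]]),d)
E
```

```text
[[ 73.18471997 136.10692825]] [[158.01520754 350.43198634]
 [145.29981691 352.27964099]]
```

View pics/nn.png

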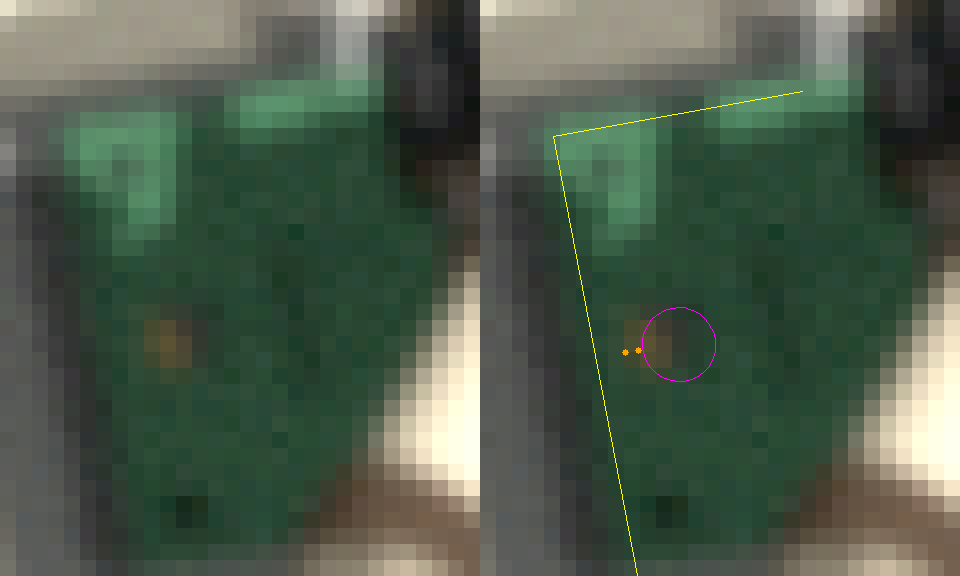

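```bash
cat > nn.py <<'E'
from h import *
import pickle,sys
D=pickle.load(open(sys.argv[1],"rb")); dx,dy,dz=[float(v) for v in sys.argv[2:5]]
p=[.5484,-.2271,float(sys.argv[5])+.006+dz,.1608]; p[:2]=(np.array(p[:2])+Ro.from_euler('z',.1608).apply([dx,dy,0])[:2])
out=[]
for n,(x,y,w,h),f in(("side",(282,144,44,44),11),("top",(308,190,26,40),12)):
    im=D[n]["pixels"][y:y+h,x:x+w]
    a=np.clip(cv2.resize(im,None,fx=f,fy=f,interpolation=cv2.INTER_NEAREST).astype(float)*(2.5 if n=="top" else 1.5),0,255).astype(np.uint8)[:484]
    a=cv2.copyMakeBorder(a,0,max(0,484-a.shape[0]),0,0,cv2.BORDER_CONSTANT)
    def P(L,p=p): return ((proj(D[n],place(np.array(L),p))-[x,y]+.5)*f-.5).astype(np.int32)
    B=COVER[0]; q=P(B)
    for i in range(8):
        for j in range(i):
            if bin(i^j).count("1")==1: cv2.line(a,tuple(map(int,q[i])),tuple(map(int,q[j])),(0,255,255),1,cv2.LINE_AA)
    th=np.linspace(0,6.28,40); cv2.polylines(a,[P(np.c_[.0065*np.cos(th),.05+.0065*np.sin(th),-.01+0*th])],True,(255,0,255),1)
    q=P([[0,.05,.014],[0,.05,0]],[.5484,-.227,.0446,.1609]); cv2.line(a,tuple(map(int,q[0])),tuple(map(int,q[1])),(255,128,0),2)
    out.append(a)
cv2.imwrite(sys.argv[6],np.hstack(out))
E
python3 nn.py D1.pkl 0 0 0 .1052 pics/nn2.png;python3 nn.py D1.pkl 0.0025 0.003 0 .1052 pics/nn3.png
```

```text
(no output)
```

View pics/nn2.png

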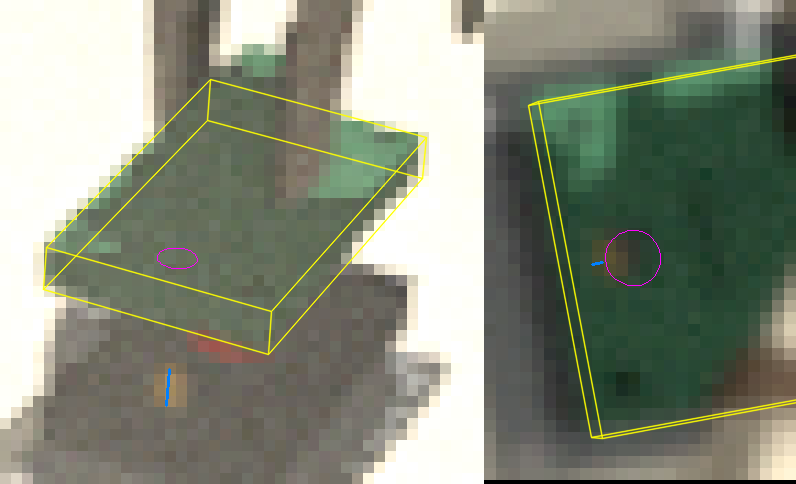

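View pics/nn3.png

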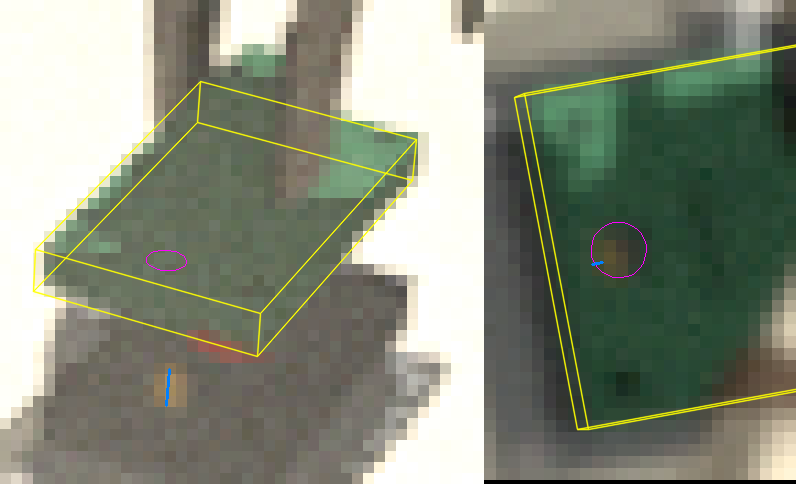

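The two views roughly agree: the held cover sits about 1 mm +x and +y of the housing axis, and the top view shows brass through the hole near (608,258). I'll shift by (-1.2,-0.7) mm and lower it in steps, watching the forces.

```bash
cat > dn.py <<'E'
from h import *
from workcell import bot
import sys
x,y=float(sys.argv[1]),float(sys.argv[2]); lim=float(sys.argv[4])
bot.line_to([x,y,bot.current_ee_pos()[2]],max_speed=.05)
for z in [float(v) for v in sys.argv[3].split(",")]:
    bot.line_to([x,y,z],max_speed=.03); bot.hold(.1)
    F=np.array(bot.current_contact_force()); e=np.array(bot.current_ee_pos())
    print(z,e.round(4),F.round(1),np.round(bot.current_ft_torque(),2),round(bot.current_clock(),2))
    if F[2]>lim or np.hypot(F[0],F[1])>10: print("stop"); break
E
python3 dn.py .5473 -.2278 .088,.080,.078,.076,.074 6
```

```text
0.088 [ 0.5475 -0.2279  0.0883] [-0.1 -0.7 -3.1] [-0.04 -0.13 -0.04] 12.36
0.08 [ 0.5473 -0.2278  0.08  ] [ 0.4  0.2 -2.6] [-0.07 -0.11 -0.  ] 12.88
0.078 [ 0.5473 -0.2278  0.078 ] [ 0.8  0.8 -3.5] [-0.05 -0.1   0.02] 13.22
0.076 [ 0.5473 -0.2278  0.076 ] [-0.3  0.6 -3.9] [-0.04 -0.12 -0.02] 13.57
0.074 [ 0.5473 -0.2278  0.074 ] [ 0.2  0.  -3. ] [-0.02 -0.11  0.02] 13.93
```

The underside is about 5 mm below the dowel tips with no contact force, so both dowels are in their holes. Continuing down.

```bash
python3 dn.py .5473 -.2278 .072,.070,.068,.066,.065 25
```

```text
0.072 [ 0.5477 -0.2281  0.073 ] [-2.2  0.6  4.9] [0.13 0.27 0.02] 14.53
0.07 [ 0.5477 -0.2281  0.0708] [-1.9  1.6  6. ] [0.18 0.37 0.02] 14.88
0.068 [ 0.5477 -0.2281  0.069 ] [-3.2  1.1  6.7] [0.23 0.5  0.02] 15.22
0.066 [ 0.5477 -0.2281  0.0672] [-2.9  3.2  9. ] [ 0.32  0.61 -0.02] 15.57
0.065 [ 0.5477 -0.2281  0.0664] [-3.6  2.5  9.4] [0.37 0.65 0.01] 15.93
```

```bash
python3 dn.py .5471 -.2277 .064,.063,.062,.061 25
```

```text
0.064 [ 0.5477 -0.2281  0.0655] [-2.2  2.5  9.7] [0.39 0.63 0.02] 16.52
0.063 [ 0.5477 -0.2281  0.0651] [-3.8  3.2 13.2] [ 0.46  0.94 -0.03] 16.88
0.062 [ 0.5478 -0.2281  0.065 ] [-7.4  4.  18.9] [ 0.75  1.43 -0.04] 17.23
0.061 [ 0.5478 -0.2281  0.065 ] [-10.8   5.8  24.4] [ 1.02  1.92 -0.01] 17.57
stop
```

```bash
python3 dn.py .5461 -.2273 .061 35;  python3 dn.py .5451 -.2269 .061 35; python3 - <<'E'
from h import *
from workcell import bot
import pickle
D={n:bot.read_camera(n) for n in("side","top")}; pickle.dump(D,open("D2.pkl","wb"))
E
python3 nn.py D2.pkl 0 0 0 .065 pics/fin.png
```

```text
0.061 [ 0.5478 -0.2282  0.0649] [-5.9  4.3 20.6] [ 0.78  1.18 -0.01] 18.21
0.061 [ 0.5478 -0.2282  0.0649] [-0.9  3.  16.5] [ 0.61  0.49 -0.01] 18.84
```

View pics/fin.png

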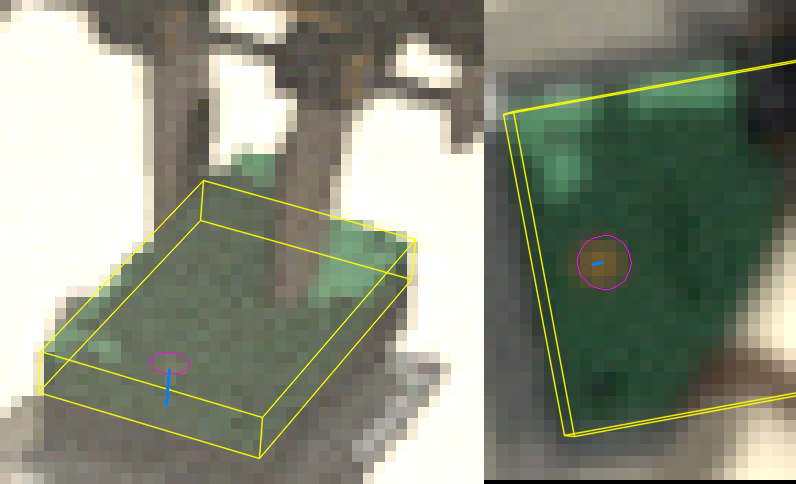

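Seated: the brass shows inside the hole at (600,262) in the top view, and the TCP is stopped rigidly at 0.065. I'll push slightly more for margin, check it stays steady, then hand in.

```bash
python3 dn.py .5446 -.2263 .0592 40; python3 - <<'E'
from workcell import bot
import numpy as np
for i in range(3):
    bot.hold(.3); print(np.round(bot.current_contact_force(),1),np.round(bot.current_ft_torque(),2),np.round(bot.current_ee_pos(),4),np.round(bot.current_tool_rot(),4),bot.current_opening(),bot.current_clock())
E
```

```text
0.0592 [ 0.5478 -0.2282  0.0648] [-3.8  4.3 24.7] [ 0.66  1.13 -0.04] 19.63
[-3.9  3.5 25.5] [ 0.66  1.13 -0.04] [ 0.5479 -0.2282  0.0648] [3.1265 0.2526 0.0096] 0.323906188672998 19.9333
[-3.2  3.9 24.9] [ 0.63  1.19 -0.04] [ 0.5478 -0.2282  0.0648] [3.1265 0.2526 0.0096] 0.3232496425959192 20.2333
[-3.6  4.1 24.8] [ 0.62  1.19 -0.03] [ 0.5479 -0.2282  0.0648] [3.1265 0.2527 0.0096] 0.32410112253887835 20.5333
```

```bash
python3 - <<'E'
from workcell import bot
import numpy as np
print(bot.job_done()); print(np.round(bot.current_contact_force(),1),np.round(bot.current_ee_pos(),4),bot.current_opening(),bot.current_clock())
E
```

```text
the job is handed in; nothing more can be done
None
the job is handed in; nothing more can be done
```

The green cover is on both dowels, ribbed side up, pressed shut with the gripper still holding it. I handed the job in at about 20.5 s; no verdict is reported.

I found the cover and housing from both camera views, gripped the rib at 50 N, lifted it and lowered it onto the dowels in small steps.

**Last checks**
- **Seating:** the tool stopped at z = 0.0648–0.065 m however much further I pushed, which matches the cover being flush. Brass was visible inside the one hole the camera could see.
- **Push and grip:** about 25 N down, steady for the last 0.9 s, with 5–6 N sideways. The jaw opening matched the 30 mm rib.
- **Level:** the tool was tilted by only about 0.006 rad. I did not measure the cover's own level, the plunger travel or the second dowel.

**Where the views disagreed:** while the cover hung above the housing, the two cameras differed by 1–2 mm on where it was. I shifted by a compromise of about 1.2 mm in x and 0.7 mm in y, and it then passed over the dowel tips with no sideways force.

The arm went near nothing else that I could see. After the lift, the plates looked undisturbed. I did not measure the plates or the bystanders again at the end.

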